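Load the drill jig under its bridge

ROBOT

A 7-joint arm with a two-finger parallel gripper is mounted at the origin on a cart in front of the work surface, level with it; the furniture and walls round the work are solid. World frame = base frame: x ahead of the robot, y to its left, z up, the work surface at z = 0. Lengths are in m, angles in rad, forces in N, time in s.
With the tool pointing down it reaches from about 0.425 to 1.025 m from the base axis. Payload 9.4 kg.
Tool frame: the origin (TCP) lies at the very end of the fingers, on their centre line; the grasp point (between the pads) lies 19 mm behind it; z points along the fingers, y is the line along which they close (so a half turn about z gives the same grasp; the last joint's range is limited). The gripper opens to 93 mm and grips with 3 to 60 N. Pads are 15 mm wide; open, the fingers measure 128 mm over their backs; the gripper's body (75 mm by 188 mm) begins 65 mm behind the grasp point.
Start: joints at [-1.309, 0.599, -0.003, 1.599, 0.002, 0.943, -0.08], TCP at [0.241, 0.684, 0.219] pointing down, gripper open.
Joint ranges: [-2.57, 2.57], [-0.35, 1.97], [-1.29, 1.29], [0.11, 2.56], [-1.05, 4.19], [0.11, 1.86], [-2.63, 2.63]. Speed limits (rad/s): [2.22, 2.22, 3.01, 3.01, 3.14, 3.14, 3.14].

INTERFACE

Orientations are given as a 3x3 rotation matrix whose columns are the frame's x, y, z axes.
In Python, from plant import manip gives the robot as it stands.
- The arm moves only by the tool drive_tool, never from a script. Its argument "deltas" is a list of rows, each an object with "travel": the shift along the world's x, y, z each as a share of 0.2 m, from -1 to 1, a list of three; "dr": the turn, a rotation vector about the world's x, y, z each as a share of 90 degrees, from -1 to 1, a list of three; "jaw": the opening, from 0 (shut) to 1 (fully open). A call has 1 to 10 rows; each row shifts and turns the commanded pose from where the row before left it; what a row does not reach is not made up. A row lasts 1/12 s, in which the tool goes at most 41.7 mm and 7.16 degrees, less where a joint would pass 70% of its speed; a pose out of reach is approached as far as the arm can. A call with a number of a shift or a turn outside -1 to 1 is refused whole. A call with a gripper value outside its range is refused whole. The fingers move at their own pace and stop on an object; the grip force is fixed at half the most. Time passes only in rows, so rows that do not move let the fingers close. It gives the time, the measured TCP pose, the force, the opening and the grip force at its end, in the units of the state.
- manip.sense(): the state, without advancing time (a new reading comes with each control period).
- manip.capture(name): name is "side" or "top"; returns (picture, depth): 420x560x3 uint8, red, green, blue; 420x560 float32, m along the optical axis (not along the pixel's ray), 0 where there is no reading.
- manip.camera_params(name): a dict with "vfov" (degrees; the focal length in pixels is half the picture's height over the tangent of half this angle, whatever the lens; pixels are square), "cx", "cy" (the principal point, pixels), "world_to_cam" (4x4, takes a point from world to camera coordinates). Camera axes: x right, y down, z forward; pixel columns grow to the right and rows downward; lengths in m; the calibration is good to about 2 mm. A picture is of the moment at which its call begins. camera_params takes no time and is no camera call.
- manip.sign_off(): hands the job in; it is judged then, once.
The state is a dict: "clock": time; "joint_pos": joint angles; "joint_velocities": joint speeds; "tau": joint torques, N m; "tcp_pos": TCP position; "tcp_rot": TCP orientation; "ft_force": force on the tool from outside, world axes, zero at the start; "moment": the same for the moment, N m; "grip_width": finger opening in m; "grip_force": force on a finger pad.
Only numpy, scipy, OpenCV 4.12 (cv2) and the standard library are available. Lean on these libraries where they do the work, as an engineer would, in place of code of your own. Each camera call takes 0.05 s, during which the arm holds its last target. There are 200 camera calls.

TASK

Load the flat bar into the drill jig. First clear the jig: lift the small steel pot by its bail handle off the jig's bed and stand it upright on the worktop close beside the jig. Then slide the bar lengthways under the bridge, starting from the open end of the bed, let go once its front end sticks out on the other side, take it again by that front end and draw it on until it butts against the end stop, lying flat and straight along the bed; leave the pliers, the tape measure and the bearing where they are.

Things in the scene. Friction and masses are not known exactly. Their poses are not given: they have to be found in the camera images.
- jig: fixed steel drill jig: flat bed, dark bridge over it, end stop. Origin under the bridge's middle at worktop level, z up, y along the bed: +y to the open infeed end, -y to the stop. Bed 90 mm wide (x), y=-180 to +150, top at z=12 mm. Bridge y=-30 to +30, 58 mm wide; its passage is 30 mm wide (x=-15 to 15), 20 mm high (z=12 to 32); top z=43, two brass bushes on it to z=49 mm
- mouth (a point): centre of the passage's infeed mouth (jig y=+30, z=22 mm; axes as the jig's). Outside it two lead-in guides, 18 mm high, widen the way from 30 mm to about 42 mm at jig y=+46 mm
- stop_face (a point): the middle of the end stop's face, 7 mm above the bed (jig y=-165 mm; axes as the jig's), which the bar's front end must touch. The stop block is 44 mm wide, 14 mm thick, 30 mm high above the bed
- bar: loose plain aluminium flat bar, 24 mm wide (x), 180 mm long (y), 14 mm thick (z), 0.17 kg, a small hole near each end; both ends and faces alike. Origin: centre of its underside. Starts flat on the worktop right of the jig. Butted against the stop, its origin is at jig y=-75 mm and its rear end is hidden under the bridge, so it cannot be pushed home from behind
- pot: loose round steel pot, 60 mm diameter (64 mm at the rim), 65 mm high, 0.2 kg, fixed bail handle over it. Origin: centre of its underside, z up. The bail's straight wooden grip runs along the pot's y, 44 mm long, 12 mm thick, its centre 105 mm above the origin, 34 mm clear above the rim. Starts on the jig's bed between bridge and stop
- pliers: pliers with red handles, 62x160x12 mm, lying on the worktop behind the jig; origin: centre of underside; a bystander
- tape_measure: yellow tape measure, 36x82x62 mm, standing on the worktop behind the jig to the left; origin: centre of underside; a bystander
- bearing: ball bearing, a ring 47 mm in diameter, 14 mm high, lying flat behind the bar; origin: centre of underside; a bystander

How it is judged:
On the way, in this order (a step that is already met when the one before it is completed fails the run):
1. the pot stands upright on the worktop beside the jig, released (height (world z) of pot between -0.006 and 0.006 m and angle between pot's own z axis and vertical below 0.1 rad and horizontal distance between pot and jig below 0.4 m and linear speed of pot below 0.02 m/s and contact force between the fingers and pot below 0.2 N), for 0.2 s.
2. the bar lies under the bridge, its front end at least 20 mm out on the stop side but not yet at the stop, and is let go (x of bar in the frame of jig between -0.008 and 0.008 m and z of bar in the frame of jig between 0.008 and 0.032 m and angle between the y axis of bar and the y axis of jig, either way round below 0.1 rad and y of bar in the frame of jig between -0.06 and 0.04 m and contact force between the fingers and bar below 0.2 N and linear speed of bar below 0.02 m/s), for 0.2 s.
At the end, for the whole second after the job is handed in: The bar lies flat on the jig's bed under the bridge, its middle within 8 mm of the centre line and its length within 0.1 rad of the bed's direction, its front end within 3 mm of the end stop; the pot stands upright on the worktop within 0.40 m of the jig's bridge; everything is released and at rest (x of bar in the frame of jig between -0.008 and 0.008 m and z of bar in the frame of jig between 0.008 and 0.032 m and angle between the y axis of bar and the y axis of jig, either way round below 0.1 rad and y of bar in the frame of jig between -0.08 and -0.072 m and linear speed of bar below 0.01 m/s and height (world z) of pot between -0.006 and 0.006 m and angle between pot's own z axis and vertical below 0.1 rad and horizontal distance between pot and jig below 0.4 m and linear speed of pot below 0.02 m/s); the robot touches nothing.
It fails at once if the pot is tipped over (angle between pot's own z axis and vertical above 0.8 rad).
It fails at once if the pliers is moved more than 30 mm (distance of pliers from where it was at the start of the episode above 0.03 m).
It fails at once if the tape measure is moved more than 30 mm (distance of tape_measure from where it was at the start of the episode above 0.03 m).
It fails at once if the bearing is moved more than 30 mm (distance of bearing from where it was at the start of the episode above 0.03 m).
It also fails if it takes over 64 s, if anything falls off the work surface, if the arm or the gripper's body presses on something with over 40 N, if the wrist force passes 120 N, or if a joint passes its speed limit or range.

## Working session

There is one attempt and no reset: what is moved stays moved. The work goes in short steps, Python scripts to look and compute and a tool call to move; the robot and the scene stay as the last step left them, time stands still between calls to the robot, and variables do not carry over. Pictures are saved under pics/ and viewed, at most 10 in all, crops included, and the job is handed in when it is done.

Besides the shell and the picture viewer there is one more tool, called as name([rows], argument=value, ...), one row to a line, values as JSON. drive_tool: Moves the arm, as the interface text tells. Its arguments: {"type":"object","properties":{"deltas":{"type":"array","items":{"type":"object","properties":{"travel":{"type":"array","items":{"type":"number"}},"dr":{"type":"array","items":{"type":"number"}},"jaw":{"type":"number"}}}}},"required":["deltas"]}

```bash
mkdir -p pics
python3 - <<'E'
from plant import manip
import cv2,numpy as np
for n in("top","side"):
    p,d=manip.capture(n); cv2.imwrite(f"pics/{n}0.png",p[:,:,::-1]); np.savez(f"{n}0.npz",p=p,d=d)
    c=manip.camera_params(n); print(n,c["vfov"],c["cx"],c["cy"],np.round(c["world_to_cam"],3).tolist())
s=manip.sense();print(s["clock"],s["tcp_pos"],s["tcp_rot"])
E
```

```text
top 53.125466363306366 281.8675855099412 210.221009101311 [[0.01, -1.0, -0.007, -0.036], [-0.983, -0.009, -0.182, 0.615], [0.182, 0.008, -0.983, 1.136], [0.0, 0.0, 0.0, 1.0]]
side 54.72390584278264 268.4073935331791 208.646749843144 [[0.998, -0.064, 0.009, -0.651], [-0.033, -0.629, -0.777, 0.029], [0.055, 0.775, -0.63, 1.192], [0.0, 0.0, 0.0, 1.0]]
0.1 [0.24080981 0.68339577 0.21784096] [[-9.43185112e-01  3.32267540e-01 -3.55224045e-04]
 [ 3.32267714e-01  9.43184196e-01 -1.31853059e-03]
 [-1.03063212e-04 -1.36164791e-03 -9.99999068e-01]]
```

View pics/top0.png

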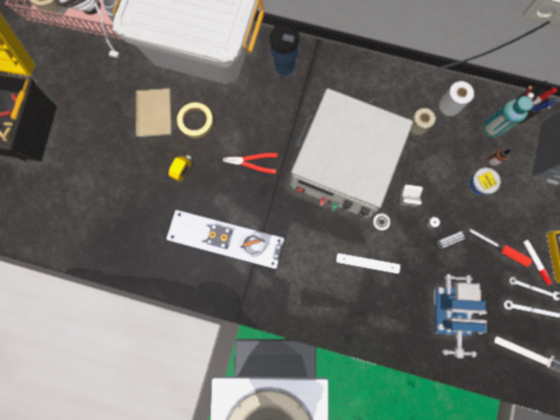

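View pics/side0.png

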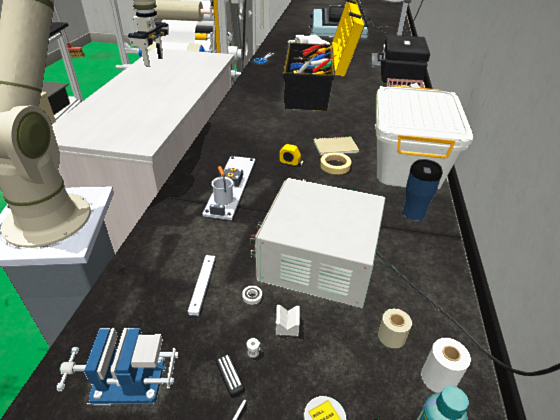

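The top view shows the jig at about (225,238), its open end left at (170,225), the pot at (254,243), the stop at (280,250) and the bar at (368,263). The bearing is at (381,222), with the instrument box behind it. The side view shows the same layout, with the bar at (202,285) and the pot at (222,190).

```bash
cat > h.py <<'E'
from plant import manip
import cv2,numpy as np
def cam(n):
    c=manip.camera_params(n); return 210/np.tan(np.radians(c["vfov"]/2)),c["cx"],c["cy"],np.array(c["world_to_cam"])
def plane(n,uv,z):
    f,cx,cy,T=cam(n); uv=np.atleast_2d(np.asarray(uv,float))
    r=np.c_[(uv[:,0]-cx)/f,(uv[:,1]-cy)/f,np.ones(len(uv))]@T[:3,:3]
    o=-T[:3,:3].T@T[:3,3]
    return o+r*((z-o[2])/r[:,2])[:,None]
def cloud(n,d):
    f,cx,cy,T=cam(n); v,u=np.mgrid[:420,:560]
    P=np.stack([(u-cx)/f*d,(v-cy)/f*d,d],-1)
    return (P-T[:3,3])@T[:3,:3]
def rect(n,p,seed,z,thr=130,close=0):
    g=p.min(2); m=(g>thr).astype(np.uint8)
    if close: m=cv2.morphologyEx(m,cv2.MORPH_CLOSE,np.ones((close,close)))
    l=cv2.connectedComponents(m,connectivity=4)[1]; k=l[seed[1],seed[0]]
    cs=cv2.findContours((l==k).astype(np.uint8),cv2.RETR_EXTERNAL,cv2.CHAIN_APPROX_NONE)[0]
    c=max(cs,key=len)[:,0]
    q=plane(n,c,z)[:,:2]; r=cv2.minAreaRect((q*1000).astype(np.float32))
    b=cv2.boxPoints(r); e=b[1]-b[0]; e2=b[2]-b[1]
    if np.hypot(*e2)>np.hypot(*e): e=e2
    a=np.degrees(np.arctan2(e[1],e[0]))%180
    return np.round(r[0],1),np.round(r[1],1),round(a,2),k,(l==k).sum()
E
python3 - <<'E'
from h import *
t=np.load("top0.npz");s=np.load("side0.npz")
for th in(110,130,150):
    print("jig",rect("top",t["p"],(185,230),.012,th),rect("side",s["p"],(240,170),.012,th))
    print("bar",rect("top",t["p"],(368,264),.014,th),rect("side",s["p"],(202,290),.014,th))
for n,D,R in(("top",t,(160,205,410,275)),("side",s,(195,150,260,220))):
    P=cloud(n,D["d"]); x0,y0,x1,y1=R; Q=P[y0:y1,x0:x1]; C=D["p"][y0:y1,x0:x1].astype(int)
    ora=(C[...,0]>C[...,2]+50)
    for lo,hi,nm in((.085,.14,"grip+bail"),(.068,.084,"rim"),(.045,.06,"bush"),):
        m=(Q[...,2]>lo)&(Q[...,2]<hi); print(n,nm,m.sum(),np.round(np.median(Q[m],0),4) if m.any() else "")
    m=ora&(Q[...,2]>.085); 
    if m.sum()>3:
        vv,uu=np.nonzero(m); q=plane(n,np.c_[uu+x0,vv+y0],.117)[:,:2]
        l=cv2.fitLine((q*1000).astype(np.float32),2,0,.01,.01).ravel(); print(n,"grip",q.mean(0),(q.min(0)+q.max(0))/2,np.degrees(np.arctan2(l[1],l[0])),len(q))
    m=ora&(Q[...,2]<.06)&(Q[...,2]>.03)
    vv,uu=np.nonzero(m)
    q=plane(n,np.c_[uu+x0,vv+y0],.046); print(n,"brass",q.mean(0),len(q))
    Z=cv2.resize(np.concatenate([D["p"][y0:y1,x0:x1,::-1]]),None,fx=3 if n=="top" else 6,fy=3 if n=="top" else 6,interpolation=cv2.INTER_CUBIC); cv2.imwrite(f"pics/{n}c.png",Z)
E
```

```text
jig (array([538.9, 135.2]), array([336.3,  96.6]), np.float32(75.85), np.int32(33), np.int64(3660)) (array([528.6, 132.5]), array([341.9, 111.4]), np.float32(75.86), np.int32(121), np.int64(1473))
bar (array([ 472.2, -277.8]), array([186.7,  31.8]), np.float32(79.97), np.int32(40), np.int64(712)) (array([ 471., -282.]), array([189.7,  28.2]), np.float32(80.01), np.int32(167), np.int64(691))
jig (array([538.8, 135.5]), array([334. ,  94.7]), np.float32(75.77), np.int32(450), np.int64(3343)) (array([529.1, 132.2]), array([339.4, 109.4]), np.float32(75.91), np.int32(538), np.int64(1249))
bar (array([ 472.1, -277.7]), array([184.7,  29.6]), np.float32(80.16), np.int32(459), np.int64(661)) (array([ 471.4, -282.5]), array([188.8,  26.9]), np.float32(80.27), np.int32(726), np.int64(655))
jig (array([538.8, 135.5]), array([332.3,  92.9]), np.float32(75.82), np.int32(59), np.int64(3056)) (array([537.5, 129.8]), array([338.8,  90.8]), np.float32(75.99), np.int32(71), np.int64(823))
bar (array([ 471.9, -277.7]), array([182.8,  28.3]), np.float32(80.08), np.int32(66), np.int64(629)) (array([ 471. , -282.3]), array([187.9,  26.7]), np.float32(80.51), np.int32(90), np.int64(627))
top grip+bail 255 [ 0.6016 -0.2262  0.1235]
top rim 169 [0.5383 0.0308 0.0768]
top bush 191 [0.5418 0.1375 0.0474]
top grip [0.51677911 0.04972497] [0.51669687 0.04882414] -72.50331 60
top brass [0.54384228 0.14500781 0.046     ] 82
side grip+bail 66 [0.5194 0.0356 0.1179]
side rim 121 [0.5152 0.054  0.0738]
side bush 175 [0.5248 0.0677 0.0504]
side grip [0.51507662 0.05244751] [0.51584186 0.05258753] -76.29544 38
side brass [0.54110052 0.14804574 0.046     ] 42
```

View pics/topc.png

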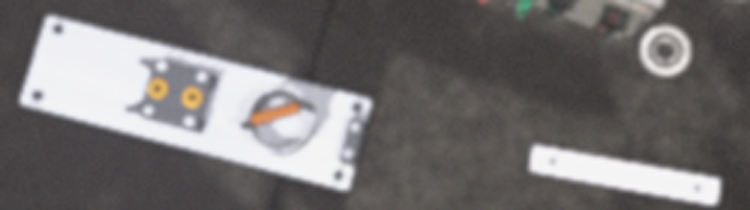

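The crop confirms it: bushes at crop (157,90) and (193,97), the grip from (250,122) to (300,105), and the bar from (530,158) to (720,190). I get jig origin ≈ (0.542, 0.149) with y axis at 75.9°, pot grip ≈ (0.516, 0.050) with its axis at ~108°, and bar ≈ (0.4715, -0.2785) at 80.1°. Next I move above the pot.

drive_tool([
  {"travel": [0.069, -0.158, 0], "dr": [0, 0, -0.0292], "jaw": 1},
  {"travel": [0.069, -0.158, 0], "dr": [0, 0, -0.0292], "jaw": 1},
  {"travel": [0.069, -0.158, 0], "dr": [0, 0, -0.0292], "jaw": 1},
  {"travel": [0.069, -0.158, 0], "dr": [0, 0, -0.0292], "jaw": 1},
  {"travel": [0.069, -0.158, 0], "dr": [0, 0, -0.0292], "jaw": 1},
  {"travel": [0.069, -0.158, 0], "dr": [0, 0, -0.0292], "jaw": 1},
  {"travel": [0.069, -0.158, 0], "dr": [0, 0, -0.0292], "jaw": 1},
  {"travel": [0.069, -0.158, 0], "dr": [0, 0, -0.0292], "jaw": 1},
  {"travel": [0.069, -0.158, 0], "dr": [0, 0, -0.0292], "jaw": 1},
  {"travel": [0.069, -0.158, 0], "dr": [0, 0, -0.0292], "jaw": 1},
])

```text
clock: 0.93
tcp_pos: [0.3792, 0.3661, 0.2185]
tcp_rot: [[-0.697, 0.717, -0.0], [0.717, 0.697, -0.0], [-0.0, -0.0, -1.0]]
ft_force: [0.6, -0.5, -0.5]
grip_width: 0.093
grip_force: 0.0
```

drive_tool([
  {"travel": [0.069, -0.158, 0], "dr": [0, 0, -0.0292], "jaw": 1},
  {"travel": [0.069, -0.158, 0], "dr": [0, 0, -0.0292], "jaw": 1},
  {"travel": [0.069, -0.158, 0], "dr": [0, 0, -0.0292], "jaw": 1},
  {"travel": [0.069, -0.158, 0], "dr": [0, 0, -0.0292], "jaw": 1},
  {"travel": [0.069, -0.158, 0], "dr": [0, 0, -0.0292], "jaw": 1},
  {"travel": [0.069, -0.158, 0], "dr": [0, 0, -0.0292], "jaw": 1},
  {"travel": [0.069, -0.158, 0], "dr": [0, 0, -0.0292], "jaw": 1},
  {"travel": [0.069, -0.158, 0], "dr": [0, 0, -0.0292], "jaw": 1},
  {"travel": [0.069, -0.158, 0], "dr": [0, 0, -0.0292], "jaw": 1},
  {"travel": [0.069, -0.158, 0], "dr": [0, 0, -0.0292], "jaw": 1},
  {"travel": [0, 0, 0], "jaw": 1},
])

```text
invalid input at $.deltas[10]: expected keys travel, dr, jaw
```

drive_tool([
  {"travel": [0.069, -0.158, 0], "dr": [0, 0, -0.0292], "jaw": 1},
  {"travel": [0.069, -0.158, 0], "dr": [0, 0, -0.0292], "jaw": 1},
  {"travel": [0.069, -0.158, 0], "dr": [0, 0, -0.0292], "jaw": 1},
  {"travel": [0.069, -0.158, 0], "dr": [0, 0, -0.0292], "jaw": 1},
  {"travel": [0.069, -0.158, 0], "dr": [0, 0, -0.0292], "jaw": 1},
  {"travel": [0.069, -0.158, 0], "dr": [0, 0, -0.0292], "jaw": 1},
  {"travel": [0.069, -0.158, 0], "dr": [0, 0, -0.0292], "jaw": 1},
  {"travel": [0.069, -0.158, 0], "dr": [0, 0, -0.0292], "jaw": 1},
  {"travel": [0.069, -0.158, 0], "dr": [0, 0, -0.0292], "jaw": 1},
  {"travel": [0.069, -0.158, 0], "dr": [0, 0, -0.0292], "jaw": 1},
])

```text
clock: 1.77
tcp_pos: [0.5172, 0.0501, 0.2186]
tcp_rot: [[-0.307, 0.952, -0.0], [0.952, 0.307, -0.0], [0.0, -0.0, -1.0]]
ft_force: [0.2, 0.4, 0.3]
grip_width: 0.0931
grip_force: 0.0
```

drive_tool([
  {"travel": [0, 0, -0.15], "dr": [0, 0, 0], "jaw": 1},
  {"travel": [0, 0, -0.15], "dr": [0, 0, 0], "jaw": 1},
  {"travel": [0, 0, -0.1], "dr": [0, 0, 0], "jaw": 1},
  {"travel": [0, 0, 0], "dr": [0, 0, 0], "jaw": 1},
])

```text
clock: 2.1
tcp_pos: [0.5149, 0.0513, 0.1353]
tcp_rot: [[-0.309, 0.951, -0.006], [0.951, 0.309, -0.001], [0.0, -0.006, -1.0]]
ft_force: [-0.6, -0.4, -0.2]
grip_width: 0.0929
grip_force: 0.0
```

drive_tool([
  {"travel": [0, 0, -0.09], "dr": [0, 0, 0], "jaw": 1},
  {"travel": [0, 0, -0.09], "dr": [0, 0, 0], "jaw": 1},
  {"travel": [0, 0, 0], "dr": [0, 0, 0], "jaw": 0.4},
  {"travel": [0, 0, 0], "dr": [0, 0, 0], "jaw": 0.25},
  {"travel": [0, 0, 0], "dr": [0, 0, 0], "jaw": 0.15},
  {"travel": [0, 0, 0], "dr": [0, 0, 0], "jaw": 0},
  {"travel": [0, 0, 0], "dr": [0, 0, 0], "jaw": 0},
  {"travel": [0, 0, 0], "dr": [0, 0, 0], "jaw": 0},
  {"travel": [0, 0, 0], "dr": [0, 0, 0], "jaw": 0},
  {"travel": [0, 0, 0], "dr": [0, 0, 0], "jaw": 0},
])

```text
clock: 2.93
tcp_pos: [0.5171, 0.0519, 0.103]
tcp_rot: [[-0.31, 0.951, 0.001], [0.951, 0.31, 0.0], [-0.0, 0.001, -1.0]]
ft_force: [0.6, 0.3, 0.3]
grip_width: 0.0444
grip_force: 0.0
```

drive_tool([
  {"travel": [0, 0, 0], "dr": [0, 0, 0], "jaw": 0},
  {"travel": [0, 0, 0], "dr": [0, 0, 0], "jaw": 0},
  {"travel": [0, 0, 0], "dr": [0, 0, 0], "jaw": 0},
  {"travel": [0, 0, 0.02], "dr": [0, 0, 0], "jaw": 0},
  {"travel": [0, 0, 0.04], "dr": [0, 0, 0], "jaw": 0},
  {"travel": [0, 0, 0.06], "dr": [0, 0, 0], "jaw": 0},
  {"travel": [0, 0, 0.1], "dr": [0, 0, 0], "jaw": 0},
  {"travel": [0, 0, 0.1], "dr": [0, 0, 0], "jaw": 0},
  {"travel": [0, 0, 0], "dr": [0, 0, 0], "jaw": 0},
])

```text
clock: 3.68
tcp_pos: [0.5184, 0.0517, 0.17]
tcp_rot: [[-0.309, 0.951, 0.004], [0.951, 0.309, 0.001], [-0.0, 0.004, -1.0]]
ft_force: [0.7, -1.1, -1.4]
grip_width: 0.011
grip_force: 29.9
```

Run:
```python
from h import *
p,d=manip.capture("side"); cv2.imwrite("pics/s1.png",cv2.resize(p[100:260,150:330,::-1],None,fx=4,fy=3.7,interpolation=cv2.INTER_CUBIC))
s=manip.sense();print(s["tcp_pos"],s["grip_width"],s["ft_force"],s["grip_force"])
```

```text
[0.5179239  0.05195081 0.16853679] 0.011183574387874486 [ 0.5501021  -0.84579871 -2.25488817] 29.945789873600006
```

View pics/s1.png

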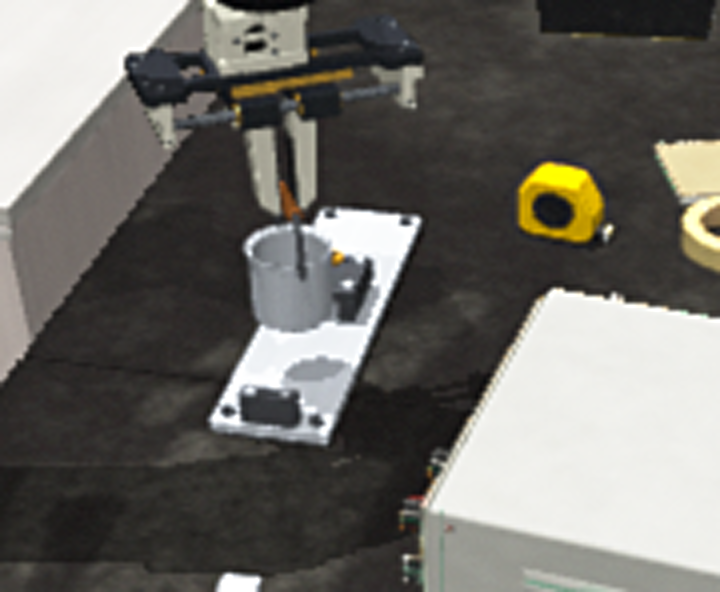

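The pot hangs upright in the fingers (grip at crop (290,200)), with the bed clear below it. I need its underside height from the depth of the rim before placing it.

Run:
```python
from h import *
for n in("side","top"):
    p,d=manip.capture(n); P=cloud(n,d); C=p.astype(int); T=manip.sense()["tcp_pos"]
    near=np.hypot(P[...,0]-T[0],P[...,1]-T[1])<.045
    ora=near&(C[...,0]>C[...,2]+60)&(P[...,2]>.1)
    q=P[ora]; print(n,"grip",len(q),np.round(np.median(q,0),4) if len(q) else"", np.round(np.percentile(q[:,2],[5,95]),4) if len(q) else "")
    g=near&(abs(C[...,0]-C[...,2])<30)&(P[...,2]>.045)&(P[...,2]<.15)
    print(np.histogram(P[g][:,2],np.arange(.045,.151,.006)))
print(T)
```

```text
side grip 91 [0.5204 0.0318 0.2791] [0.1768 0.2839]
(array([ 0,  0,  0,  1, 24, 33, 32, 34, 36, 50, 54, 67, 61, 60, 74,  8,  5]), array([0.045, 0.051, 0.057, 0.063, 0.069, 0.075, 0.081, 0.087, 0.093,
       0.099, 0.105, 0.111, 0.117, 0.123, 0.129, 0.135, 0.141, 0.147]))
top grip 0  
(array([0, 0, 0, 0, 0, 0, 1, 1, 0, 0, 0, 0, 0, 0, 0, 0, 0]), array([0.045, 0.051, 0.057, 0.063, 0.069, 0.075, 0.081, 0.087, 0.093,
       0.099, 0.105, 0.111, 0.117, 0.123, 0.129, 0.135, 0.141, 0.147]))
[0.51674771 0.05194929 0.16665727]
```

drive_tool([
  {"travel": [0.01, -0.06, 0], "dr": [0, 0, 0], "jaw": 0},
  {"travel": [0.01, -0.1, 0], "dr": [0, 0, 0], "jaw": 0},
  {"travel": [0, -0.14, 0], "dr": [0, 0, 0], "jaw": 0},
  {"travel": [0, -0.14, 0], "dr": [0, 0, 0], "jaw": 0},
  {"travel": [0, -0.14, 0], "dr": [0, 0, 0], "jaw": 0},
  {"travel": [0, -0.12, 0], "dr": [0, 0, 0], "jaw": 0},
  {"travel": [0, -0.09, 0], "dr": [0, 0, 0], "jaw": 0},
  {"travel": [0, -0.045, 0], "dr": [0, 0, 0], "jaw": 0},
  {"travel": [0, 0, -0.07], "dr": [0, 0, 0], "jaw": 0},
  {"travel": [0, 0, -0.08], "dr": [0, 0, 0], "jaw": 0},
])

```text
clock: 4.67
tcp_pos: [0.5211, -0.1164, 0.1363]
tcp_rot: [[-0.308, 0.951, 0.001], [0.951, 0.308, -0.0], [-0.001, 0.001, -1.0]]
ft_force: [-0.1, 1.1, -2.0]
grip_width: 0.011
grip_force: 29.9
```

drive_tool([
  {"travel": [0, 0, -0.07], "dr": [0, 0, 0], "jaw": 0},
  {"travel": [0, 0, -0.05], "dr": [0, 0, 0], "jaw": 0},
  {"travel": [0, 0, -0.03], "dr": [0, 0, 0], "jaw": 0},
  {"travel": [0, 0, 0], "dr": [0, 0, 0], "jaw": 0},
  {"travel": [0, 0, 0], "dr": [0, 0, 0], "jaw": 0},
])

```text
clock: 5.08
tcp_pos: [0.5208, -0.1152, 0.1064]
tcp_rot: [[-0.31, 0.951, -0.001], [0.951, 0.31, 0.0], [0.0, -0.001, -1.0]]
ft_force: [0.8, -0.8, -1.6]
grip_width: 0.0109
grip_force: 29.9
```

Creeping down in 2 mm steps until contact shows.

drive_tool([
  {"travel": [0, 0, -0.015], "dr": [0, 0, 0], "jaw": 0},
  {"travel": [0, 0, -0.01], "dr": [0, 0, 0], "jaw": 0},
  {"travel": [0, 0, -0.01], "dr": [0, 0, 0], "jaw": 0},
  {"travel": [0, 0, 0], "dr": [0, 0, 0], "jaw": 0},
])

```text
clock: 5.42
tcp_pos: [0.5211, -0.1156, 0.1007]
tcp_rot: [[-0.309, 0.951, 0.001], [0.951, 0.309, -0.0], [-0.0, 0.001, -1.0]]
ft_force: [-3.0, -0.5, 9.4]
grip_width: 0.0113
grip_force: 30.0
```

drive_tool([
  {"travel": [0, 0, -0.008], "dr": [0, 0, 0], "jaw": 0},
  {"travel": [0, 0, 0], "dr": [0, 0, 0], "jaw": 0},
])

```text
clock: 5.58
tcp_pos: [0.5212, -0.1159, 0.1001]
tcp_rot: [[-0.309, 0.951, 0.002], [0.951, 0.309, -0.0], [-0.001, 0.002, -1.0]]
ft_force: [-5.2, -0.2, 23.0]
grip_width: 0.011
grip_force: 30.0
```

Pot is down. Back off the pressure, open and raise.

drive_tool([
  {"travel": [0, 0, 0.012], "dr": [0, 0, 0], "jaw": 0},
  {"travel": [0, 0, 0], "dr": [0, 0, 0], "jaw": 0.2},
  {"travel": [0, 0, 0], "dr": [0, 0, 0], "jaw": 0.5},
  {"travel": [0, 0, 0], "dr": [0, 0, 0], "jaw": 0.7},
  {"travel": [0, 0, 0], "dr": [0, 0, 0], "jaw": 0.7},
  {"travel": [0, 0, 0], "dr": [0, 0, 0], "jaw": 0.7},
  {"travel": [0, 0, 0], "dr": [0, 0, 0], "jaw": 0.7},
  {"travel": [0, 0, 0.1], "dr": [0, 0, 0], "jaw": 0.7},
  {"travel": [0, 0, 0.15], "dr": [0, 0, 0], "jaw": 0.7},
  {"travel": [0, 0, 0.1], "dr": [0, 0, 0], "jaw": 0.7},
])

```text
clock: 6.42
tcp_pos: [0.5209, -0.1154, 0.1717]
tcp_rot: [[-0.309, 0.951, -0.0], [0.951, 0.309, -0.0], [-0.0, -0.0, -1.0]]
ft_force: [0.1, -0.5, -0.7]
grip_width: 0.0639
grip_force: 0.0
```

drive_tool([
  {"travel": [-0.05, -0.14, 0], "dr": [0, 0, -0.07], "jaw": 0.7},
  {"travel": [-0.05, -0.15, 0], "dr": [0, 0, -0.07], "jaw": 0.7},
  {"travel": [-0.05, -0.15, 0], "dr": [0, 0, -0.07], "jaw": 0.7},
  {"travel": [-0.05, -0.12, 0], "dr": [0, 0, -0.07], "jaw": 0.7},
  {"travel": [0, 0, 0], "dr": [0, 0, -0.03], "jaw": 0.7},
  {"travel": [0, 0, 0], "dr": [0, 0, 0], "jaw": 0.7},
])

```text
clock: 6.92
tcp_pos: [0.4802, -0.2287, 0.1704]
tcp_rot: [[0.177, 0.984, -0.0], [0.984, -0.177, -0.001], [-0.001, -0.0, -1.0]]
ft_force: [0.4, 1.0, -0.2]
grip_width: 0.0651
grip_force: 0.0
```

Run:
```python
from h import *
t,d=manip.capture("top"); s,d2=manip.capture("side")
for th in (130,150):
    for n,p,a in(("top",t,(392,268)),("side",s,(202,290))):
        try: print(n,rect(n,p,a,.014,th),rect(n,p,(185,230) if n=="top" else (240,170),.012,th))
        except Exception as e: print(n,e)
P=cloud("side",d2); near=np.hypot(P[...,0]-.52,P[...,1]+.115)<.05
print(np.histogram(P[near][:,2],np.arange(-.01,.131,.01)))
m=near&(P[...,2]>.055)&(P[...,2]<.068); print("rim",P[m].min(0),P[m].max(0))
S=manip.sense();print(S["tcp_pos"],S["tcp_rot"])
cv2.imwrite("pics/t2.png",cv2.resize(t[190:330,140:440,::-1],None,fx=2.6,fy=2.6,interpolation=cv2.INTER_CUBIC))
```

```text
top (array([ 490.8, -365.7]), array([203.9, 234.3]), np.float32(143.81), np.int32(410), np.int64(3354)) (array([538.8, 136. ]), array([333.1,  95.2]), np.float32(76.0), np.int32(411), np.int64(3471))
side (array([ 470.7, -283.8]), array([186.2,  26.7]), np.float32(80.51), np.int32(601), np.int64(612)) (array([1379.9, 1026.8]), array([3352.8, 3742.5]), np.float32(178.85), np.int32(0), np.int64(161040))
top (array([683.1, -13.6]), array([1265.8, 1809.9]), np.float32(90.3), np.int32(0), np.int64(177063)) (array([538.8, 135.8]), array([331.7,  93.1]), np.float32(75.85), np.int32(50), np.int64(3191))
side (array([ 470.4, -283.4]), array([185.4,  26.6]), np.float32(80.78), np.int32(94), np.int64(588)) (array([1379.9, 1026.8]), array([3352.8, 3742.5]), np.float32(178.85), np.int32(0), np.int64(188407))
(array([202, 177,  69,  85,  91, 109,  83,  80,   5,   6,   9,  29,   9,
         0]), array([-0.01,  0.  ,  0.01,  0.02,  0.03,  0.04,  0.05,  0.06,  0.07,
        0.08,  0.09,  0.1 ,  0.11,  0.12,  0.13]))
rim [ 0.49286325 -0.15001721  0.05519281] [ 0.55204091 -0.08788209  0.06789238]
[ 0.48109504 -0.22670174  0.17024664] [[ 1.68976790e-01  9.85619988e-01 -2.90866053e-04]
 [ 9.85620003e-01 -1.68976709e-01  2.84214715e-04]
 [ 2.30978116e-04 -3.34709090e-04 -9.99999917e-01]]
```

View pics/t2.png

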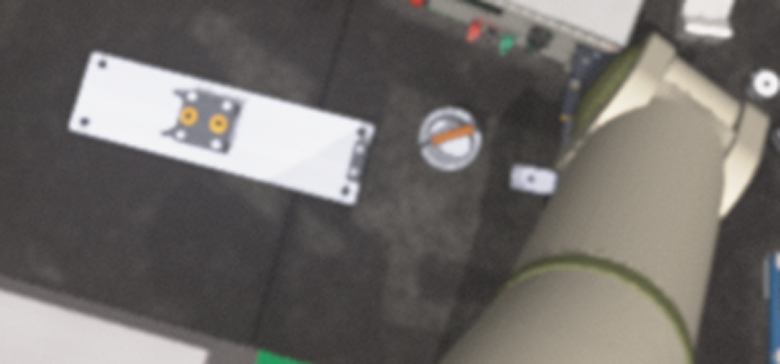

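The pot stands upright at crop (448,140), the jig is clear, and the bar's rear end shows at (530,180). The tool is over the bar, so I descend.

drive_tool([
  {"travel": [0, 0, -0.14], "dr": [0, 0, 0], "jaw": 0.7},
  {"travel": [0, 0, -0.18], "dr": [0, 0, 0], "jaw": 0.7},
  {"travel": [0, 0, -0.18], "dr": [0, 0, 0], "jaw": 0.7},
  {"travel": [0, 0, -0.15], "dr": [0, 0, 0], "jaw": 0.6},
  {"travel": [0, 0, -0.1], "dr": [0, 0, 0], "jaw": 0.6},
  {"travel": [0, 0, -0.05], "dr": [0, 0, 0], "jaw": 0.6},
  {"travel": [0, 0, -0.02], "dr": [0, 0, 0], "jaw": 0.6},
  {"travel": [0, 0, 0], "dr": [0, 0, 0], "jaw": 0.6},
])

```text
clock: 7.68
tcp_pos: [0.4811, -0.2267, 0.0061]
tcp_rot: [[0.17, 0.985, -0.001], [0.985, -0.17, 0.001], [0.001, -0.001, -1.0]]
ft_force: [0.4, 0.3, -0.8]
grip_width: 0.0558
grip_force: 0.0
```

drive_tool([
  {"travel": [0, 0, -0.012], "dr": [0, 0, 0], "jaw": 0.4},
  {"travel": [0, 0, 0], "dr": [0, 0, 0], "jaw": 0.2},
  {"travel": [0, 0, 0], "dr": [0, 0, 0], "jaw": 0},
  {"travel": [0, 0, 0], "dr": [0, 0, 0], "jaw": 0},
  {"travel": [0, 0, 0], "dr": [0, 0, 0], "jaw": 0},
  {"travel": [0, 0, 0], "dr": [0, 0, 0], "jaw": 0},
  {"travel": [0, 0, 0], "dr": [0, 0, 0], "jaw": 0},
  {"travel": [0, 0, 0], "dr": [0, 0, 0], "jaw": 0},
  {"travel": [0, 0, 0], "dr": [0, 0, 0], "jaw": 0},
  {"travel": [0, 0, 0], "dr": [0, 0, 0], "jaw": 0},
])

```text
clock: 8.52
tcp_pos: [0.481, -0.2271, 0.0045]
tcp_rot: [[0.172, 0.985, 0.0], [0.985, -0.172, 0.0], [0.0, 0.0, -1.0]]
ft_force: [-0.0, 1.2, 7.7]
grip_width: 0.0236
grip_force: 30.0
```

drive_tool([
  {"travel": [0, 0, 0.03], "dr": [0, 0, 0], "jaw": 0},
  {"travel": [0, 0, 0.08], "dr": [0, 0, 0], "jaw": 0},
  {"travel": [0, 0, 0.14], "dr": [0, 0, 0], "jaw": 0},
  {"travel": [0, 0, 0.16], "dr": [0, 0, 0], "jaw": 0},
  {"travel": [0, 0, 0.16], "dr": [0, 0, 0], "jaw": 0},
  {"travel": [0, 0, 0.16], "dr": [0, 0, 0], "jaw": 0},
  {"travel": [0, 0, 0.14], "dr": [0, 0, 0], "jaw": 0},
  {"travel": [0, 0, 0.08], "dr": [0, 0, 0], "jaw": 0},
  {"travel": [0, 0, 0.03], "dr": [0, 0, 0], "jaw": 0},
  {"travel": [0, 0, 0], "dr": [0, 0, 0], "jaw": 0},
])

```text
clock: 9.35
tcp_pos: [0.4814, -0.2272, 0.2013]
tcp_rot: [[0.171, 0.985, 0.002], [0.985, -0.171, -0.0], [0.0, 0.002, -1.0]]
ft_force: [-0.2, 0.8, -1.9]
grip_width: 0.0238
grip_force: 30.0
```

Run:
```python
from h import *
p,d=manip.capture("side"); cv2.imwrite("pics/s3.png",p[100:360,100:400,::-1])
S=manip.sense();print(S["tcp_pos"],S["ft_force"],S["moment"],S["grip_width"])
```

```text
[ 0.48089736 -0.22684369  0.20005292] [-0.72142276 -0.10858056 -3.0677485 ] [-0.03150423  0.07799982  0.0146262 ] 0.023801826612975384
```

View pics/s3.png

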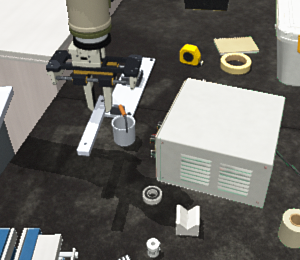

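The bar is held, front end at crop (83,152), and looks level. Carry it over to the infeed end.

drive_tool([
  {"travel": [0.015, 0.08, 0], "dr": [0, 0, 0], "jaw": 0},
  {"travel": [0.03, 0.16, 0], "dr": [0, 0, 0], "jaw": 0},
  {"travel": [0.03, 0.16, 0], "dr": [0, 0, 0], "jaw": 0},
  {"travel": [0.03, 0.16, 0], "dr": [0, 0, 0], "jaw": 0},
  {"travel": [0.03, 0.16, 0], "dr": [0, 0, 0], "jaw": 0},
  {"travel": [0.03, 0.16, 0], "dr": [0, 0, 0], "jaw": 0},
  {"travel": [0.03, 0.16, 0], "dr": [0, 0, 0], "jaw": 0},
  {"travel": [0.03, 0.16, 0], "dr": [0, 0, 0], "jaw": 0},
  {"travel": [0.03, 0.16, 0], "dr": [0, 0, 0], "jaw": 0},
  {"travel": [0.03, 0.16, 0], "dr": [0, 0, 0], "jaw": 0},
])

```text
clock: 10.23
tcp_pos: [0.5371, 0.0783, 0.1982]
tcp_rot: [[0.172, 0.985, -0.003], [0.985, -0.172, -0.001], [-0.001, -0.003, -1.0]]
ft_force: [1.3, 0.3, -1.9]
grip_width: 0.0237
grip_force: 30.0
```

drive_tool([
  {"travel": [0.03, 0.16, 0], "dr": [0, 0, -0.01], "jaw": 0},
  {"travel": [0.03, 0.16, 0], "dr": [0, 0, -0.01], "jaw": 0},
  {"travel": [0.04, 0.16, 0], "dr": [0, 0, -0.01], "jaw": 0},
  {"travel": [0.04, 0.16, 0], "dr": [0, 0, -0.01], "jaw": 0},
  {"travel": [0.04, 0.16, 0], "dr": [0, 0, -0.007], "jaw": 0},
  {"travel": [0.04, 0.16, 0], "dr": [0, 0, 0], "jaw": 0},
  {"travel": [0.04, 0.16, 0], "dr": [0, 0, 0], "jaw": 0},
  {"travel": [0.02, 0.16, 0], "dr": [0, 0, 0], "jaw": 0},
  {"travel": [0, 0.1, 0], "dr": [0, 0, 0], "jaw": 0},
  {"travel": [0, 0, 0], "dr": [0, 0, 0], "jaw": 0},
])

```text
clock: 11.07
tcp_pos: [0.592, 0.3588, 0.1965]
tcp_rot: [[0.237, 0.971, -0.003], [0.971, -0.237, 0.0], [-0.001, -0.003, -1.0]]
ft_force: [-1.1, 0.5, -2.6]
grip_width: 0.0237
grip_force: 30.0
```

Run:
```python
from h import *
S=manip.sense();print(S["tcp_pos"],S["tcp_rot"][:2])
j=np.array([.2436,.9699]);o=np.array([.5425,.1504]); x=np.array([.9699,-.2436])
for n in("top","side"):
    p,d=manip.capture(n); P=cloud(n,d); C=p.astype(int)
    D=P[...,:2]-o; u=D@j; l=D@x
    b=(P[...,2]>.15)&(P[...,2]<.235)&(abs(l)<.03)&(u<.19)&(u>0)&(C.min(2)>110)
    Q=P[b]; print(n,b.sum())
    if b.sum()>20:
        U=u[b]; print("front",np.percentile(U,[0,1,50,99])); k=np.polyfit(U,Q[:,2],1); print("tilt deg",np.degrees(np.arctan(k[0])),"z at front",np.polyval(k,U.min()),"z at tcp",np.polyval(k,.212)); 
        k=np.polyfit(U,l[b],1); print("yaw",np.degrees(np.arctan(k[0])),"lat front",np.polyval(k,U.min()),"mean",l[b].mean())
```

```text
[0.59199357 0.3588173  0.19648913] [[ 2.37389092e-01  9.71408512e-01 -3.45279576e-03]
 [ 9.71414499e-01 -2.37389527e-01  2.89252255e-04]]
top 474
front [0.07166131 0.0726904  0.12905263 0.18757035]
tilt deg 1.0379020392846712 z at front 0.2035513977040402 z at tcp 0.20609388422421882
yaw 0.32295667459714783 lat front -0.002799484338071894 mean -0.002476043980254028
side 166
front [0.06395474 0.06762066 0.11344497 0.18545324]
tilt deg 2.597294355832804 z at front 0.20080380385118554 z at tcp 0.20751949446142368
yaw 0.8294844655566266 lat front 0.00011090358304382988 mean 0.0008678231866241885
```

drive_tool([
  {"travel": [0.01, -0.002, -0.1], "dr": [0, 0, 0], "jaw": 0},
  {"travel": [0, 0, -0.16], "dr": [0, 0, 0], "jaw": 0},
  {"travel": [0, 0, -0.18], "dr": [0, 0, 0], "jaw": 0},
  {"travel": [0, 0, -0.18], "dr": [0, 0, 0], "jaw": 0},
  {"travel": [0, 0, -0.12], "dr": [0, 0, 0], "jaw": 0},
  {"travel": [0, 0, -0.07], "dr": [0, 0, 0], "jaw": 0},
  {"travel": [0, 0, -0.04], "dr": [0, 0, 0], "jaw": 0},
  {"travel": [0, 0, -0.02], "dr": [0, 0, 0], "jaw": 0},
  {"travel": [0, 0, 0], "dr": [0, 0, 0], "jaw": 0},
])

```text
clock: 11.92
tcp_pos: [0.5964, 0.3518, 0.0261]
tcp_rot: [[0.244, 0.97, 0.0], [0.97, -0.244, -0.0], [-0.0, 0.0, -1.0]]
ft_force: [-0.5, -0.3, -1.2]
grip_width: 0.0239
grip_force: 30.0
```

```bash
cat >> h.py <<'E'
def tj():
    S=manip.sense(); D=S["tcp_pos"][:2]-np.array([.5425,.1504]); R=S["tcp_rot"]
    print("tcp jig lat,along mm",1000*D@np.array([.9699,-.2436]),1000*D@np.array([.2436,.9699]),"z",S["tcp_pos"][2],"yaw",np.degrees(np.arctan2(R[1][0],R[0][0])),S["ft_force"])
E
python3 - <<'E'
from h import *
tj()
t,d=manip.capture("top"); s,_=manip.capture("side")
a=cv2.resize(t[170:280,140:290,::-1],None,fx=4,fy=4,interpolation=cv2.INTER_CUBIC)[:440,:400]
b=cv2.resize(s[110:220,190:285,::-1],None,fx=4,fy=4,interpolation=cv2.INTER_CUBIC)
cv2.imwrite("pics/j4.png",np.hstack([a,b]))
E
```

```text
tcp jig lat,along mm 3.2319780298095577 208.42830164584046 z 0.026102558993256048 yaw 75.85361553194393 [-0.49689441 -0.25386864 -1.23987992]
```

View pics/j4.png

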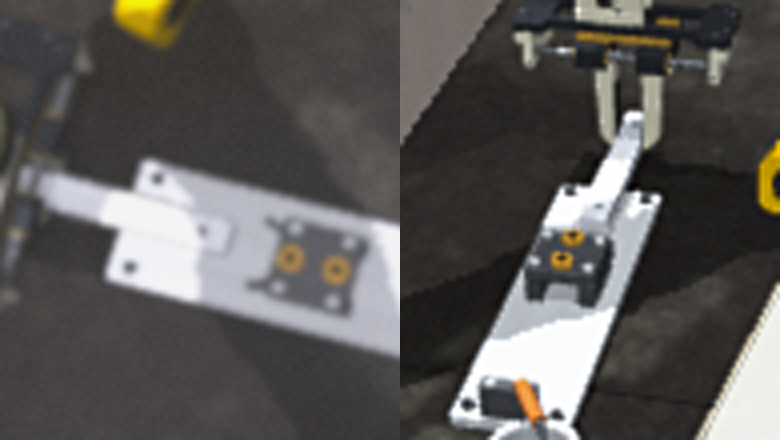

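Left half, top view: the bar's front end is at (215,235), about 3.5 mm toward +x of the bush line through (290,258) and (336,269). Right half, side view: the bar points at the passage and the pot is still upright. I correct by -3.5 mm laterally and lower onto the bed.

drive_tool([
  {"travel": [-0.009, 0.002, -0.01], "dr": [0, 0, 0], "jaw": 0},
  {"travel": [-0.008, 0.002, -0.01], "dr": [0, 0, 0], "jaw": 0},
  {"travel": [0, 0, -0.01], "dr": [0, 0, 0], "jaw": 0},
  {"travel": [0, 0, 0], "dr": [0, 0, 0], "jaw": 0},
  {"travel": [0, 0, 0], "dr": [0, 0, 0], "jaw": 0},
])

```text
clock: 12.43
tcp_pos: [0.5925, 0.3533, 0.0201]
tcp_rot: [[0.243, 0.97, 0.0], [0.97, -0.243, 0.0], [0.0, 0.0, -1.0]]
ft_force: [-0.3, -0.6, -2.7]
grip_width: 0.0235
grip_force: 30.0
```

Run:
```python
from h import *
tj()
```

```text
tcp jig lat,along mm -0.9453245742762689 209.01135889369513 z 0.020103344231238496 yaw 75.91419691775178 [-0.31312165 -0.5567454  -2.66678601]
```

drive_tool([
  {"travel": [-0.0097, -0.0388, 0], "dr": [0, 0, 0], "jaw": 0},
  {"travel": [-0.0097, -0.0388, 0], "dr": [0, 0, 0], "jaw": 0},
  {"travel": [-0.0097, -0.0388, 0], "dr": [0, 0, 0], "jaw": 0},
  {"travel": [-0.0097, -0.0388, 0], "dr": [0, 0, 0], "jaw": 0},
  {"travel": [-0.0097, -0.0388, 0], "dr": [0, 0, 0], "jaw": 0},
  {"travel": [-0.0097, -0.0388, 0], "dr": [0, 0, 0], "jaw": 0},
  {"travel": [0, 0, 0], "dr": [0, 0, 0], "jaw": 0},
])

```text
clock: 13.02
tcp_pos: [0.5807, 0.3039, 0.0202]
tcp_rot: [[0.246, 0.969, -0.0], [0.969, -0.246, -0.001], [-0.001, -0.0, -1.0]]
ft_force: [0.1, -0.0, -1.4]
grip_width: 0.0234
grip_force: 30.0
```

Run:
```python
from h import *
tj()
```

```text
tcp jig lat,along mm -0.30226845853209927 158.1747640833126 z 0.02019064208604822 yaw 75.76248283712064 [ 0.13243619 -0.0373809  -1.43500727]
```

drive_tool([
  {"travel": [-0.0122, -0.0485, 0], "dr": [0, 0, 0], "jaw": 0},
  {"travel": [-0.0122, -0.0485, 0], "dr": [0, 0, 0], "jaw": 0},
  {"travel": [-0.0122, -0.0485, 0], "dr": [0, 0, 0], "jaw": 0},
  {"travel": [-0.0122, -0.0485, 0], "dr": [0, 0, 0], "jaw": 0},
  {"travel": [0, 0, 0], "dr": [0, 0, 0], "jaw": 0},
])

```text
clock: 13.43
tcp_pos: [0.5707, 0.2645, 0.0201]
tcp_rot: [[0.246, 0.969, -0.001], [0.969, -0.246, -0.002], [-0.002, -0.0, -1.0]]
ft_force: [0.7, 0.2, -1.7]
grip_width: 0.0235
grip_force: 30.0
```

drive_tool([
  {"travel": [-0.0122, -0.0485, 0], "dr": [0, 0, 0], "jaw": 0},
  {"travel": [-0.0122, -0.0485, 0], "dr": [0, 0, 0], "jaw": 0},
  {"travel": [-0.0122, -0.0485, 0], "dr": [0, 0, 0], "jaw": 0},
  {"travel": [-0.0122, -0.0485, 0], "dr": [0, 0, 0], "jaw": 0},
  {"travel": [-0.0061, -0.0242, 0], "dr": [0, 0, 0], "jaw": 0},
  {"travel": [0, 0, 0], "dr": [0, 0, 0], "jaw": 0},
])

```text
clock: 13.93
tcp_pos: [0.56, 0.2222, 0.0202]
tcp_rot: [[0.246, 0.969, -0.0], [0.969, -0.246, -0.001], [-0.001, -0.0, -1.0]]
ft_force: [0.6, -0.2, -2.5]
grip_width: 0.0232
grip_force: 30.0
```

Run:
```python
from h import *
tj()
```

```text
tcp jig lat,along mm -0.5357259401800877 73.9239782047709 z 0.02016152124810059 yaw 75.78146040607807 [ 0.58059721 -0.17817036 -2.47079062]
```

drive_tool([
  {"travel": [-0.0073, -0.029, 0], "dr": [0, 0, 0], "jaw": 0},
  {"travel": [0, 0, -0.015], "dr": [0, 0, 0], "jaw": 0},
  {"travel": [0, 0, 0], "dr": [0, 0, 0], "jaw": 0},
  {"travel": [0, 0, 0], "dr": [0, 0, 0], "jaw": 0.4},
  {"travel": [0, 0, 0], "dr": [0, 0, 0], "jaw": 0.6},
  {"travel": [0, 0, 0], "dr": [0, 0, 0], "jaw": 0.6},
  {"travel": [0, 0, 0], "dr": [0, 0, 0], "jaw": 0.6},
  {"travel": [0, 0, 0], "dr": [0, 0, 0], "jaw": 0.6},
  {"travel": [0, 0, 0], "dr": [0, 0, 0], "jaw": 0.6},
  {"travel": [0, 0, 0], "dr": [0, 0, 0], "jaw": 0.6},
])

```text
clock: 14.77
tcp_pos: [0.5587, 0.2184, 0.0171]
tcp_rot: [[0.244, 0.97, 0.0], [0.97, -0.244, -0.0], [0.0, 0.0, -1.0]]
ft_force: [0.1, -0.8, 0.7]
grip_width: 0.0556
grip_force: 0.0
```

drive_tool([
  {"travel": [0, 0, 0.06], "dr": [0, 0, 0], "jaw": 0.6},
  {"travel": [0, 0, 0.15], "dr": [0, 0, 0], "jaw": 0.6},
  {"travel": [0, 0, 0.15], "dr": [0, 0, 0], "jaw": 0.6},
  {"travel": [0, 0, 0.15], "dr": [0, 0, 0], "jaw": 0.6},
  {"travel": [-0.005, -0.02, 0.08], "dr": [0, 0, 0], "jaw": 0.6},
  {"travel": [-0.03, -0.12, 0], "dr": [0, 0, 0], "jaw": 0.6},
  {"travel": [-0.04, -0.16, 0], "dr": [0, 0, 0], "jaw": 0.6},
  {"travel": [-0.04, -0.16, 0], "dr": [0, 0, 0], "jaw": 0.6},
  {"travel": [-0.035, -0.14, 0], "dr": [0, 0, 0], "jaw": 0.6},
  {"travel": [0, 0, 0], "dr": [0, 0, 0], "jaw": 0.6},
])

```text
clock: 15.6
tcp_pos: [0.5271, 0.0923, 0.1363]
tcp_rot: [[0.25, 0.968, -0.0], [0.968, -0.25, -0.002], [-0.002, 0.0, -1.0]]
ft_force: [-0.6, -0.4, -0.7]
grip_width: 0.0556
grip_force: 0.0
```

Run:
```python
from h import *
tj()
t,d=manip.capture("top"); s,_=manip.capture("side")
a=cv2.resize(t[190:290,160:290,::-1],None,fx=3,fy=3,interpolation=cv2.INTER_CUBIC)
b=cv2.resize(s[120:220,195:285,::-1],None,fx=4,fy=4,interpolation=cv2.INTER_CUBIC)
a=cv2.copyMakeBorder(a,0,100,0,0,cv2.BORDER_CONSTANT)
cv2.imwrite("pics/j5.png",np.hstack([a,b]))
```

```text
tcp jig lat,along mm -0.7970845681740037 -60.14000040586211 z 0.13634992173699986 yaw 75.51021803838609 [-0.59130294 -0.44715033 -0.70132444]
```

View pics/j5.png

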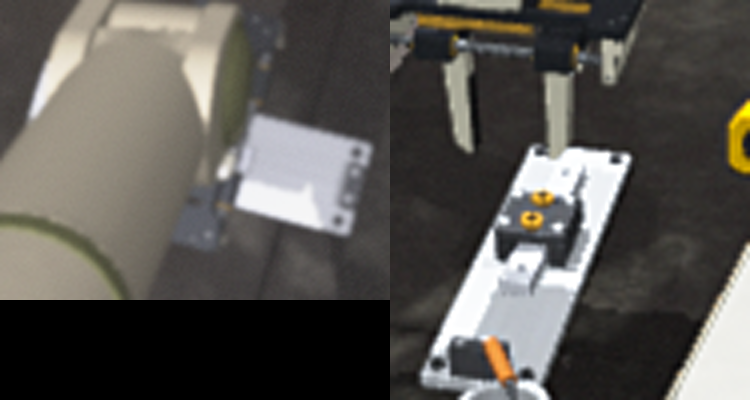

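The right half (side view) shows the bar lying through the bridge, its front end out at crop (517,285), with the gripper above. I measure that front end.

Run:
```python
from h import *
s,d=manip.capture("side"); P=cloud("side",d)
D=P[...,:2]-np.array([.5425,.1504]); u=D@np.array([.2436,.9699]); l=D@np.array([.9699,-.2436])
m=(P[...,2]>.0225)&(P[...,2]<.031)&(abs(l)<.035)&(u<-.035)&(u>-.14)
Q=u[m]; print(m.sum(),np.percentile(Q,[0,2,10,50,100]),np.percentile(l[m],[3,50,97]),np.median(P[...,2][m]))
m=(P[...,2]>.02)&(P[...,2]<.05)&(abs(l)<.035)&(u<-.15); print("stop",np.percentile(u[m],[2,50,98]),l[m].mean())
```

```text
58 [-0.07406415 -0.07346467 -0.07006487 -0.05491849 -0.03549636] [-0.01122498  0.00049932  0.01109246] 0.02551666232079263
stop [-0.7302775  -0.70553066 -0.17140341] 0.009953325925273798
```

drive_tool([
  {"travel": [0.005, -0.001, -0.12], "dr": [0, 0, 0.004], "jaw": 0.6},
  {"travel": [0, 0, -0.16], "dr": [0, 0, 0], "jaw": 0.6},
  {"travel": [0, 0, -0.14], "dr": [0, 0, 0], "jaw": 0.6},
  {"travel": [0, 0, -0.1], "dr": [0, 0, 0], "jaw": 0.6},
  {"travel": [0, 0, -0.05], "dr": [0, 0, 0], "jaw": 0.6},
  {"travel": [0, 0, -0.015], "dr": [0, 0, 0], "jaw": 0.6},
  {"travel": [0, 0, 0], "dr": [0, 0, 0], "jaw": 0.6},
])

```text
clock: 16.33
tcp_pos: [0.5298, 0.0988, 0.0177]
tcp_rot: [[0.237, 0.972, -0.001], [0.972, -0.237, -0.0], [-0.0, -0.001, -1.0]]
ft_force: [-0.1, 0.5, 0.4]
grip_width: 0.0557
grip_force: 0.0
```

Run:
```python
from h import *
tj()
```

```text
tcp jig lat,along mm 0.2278439817364045 -53.11477615880192 z 0.017681536947854605 yaw 76.30755438903093 [-0.05275821  0.52012691  0.42132128]
```

drive_tool([
  {"travel": [-0.007, -0.029, 0], "dr": [0, 0, -0.004], "jaw": 0.6},
  {"travel": [0, 0, 0], "dr": [0, 0, 0], "jaw": 0.4},
  {"travel": [0, 0, 0], "dr": [0, 0, 0], "jaw": 0.2},
  {"travel": [0, 0, 0], "dr": [0, 0, 0], "jaw": 0},
  {"travel": [0, 0, 0], "dr": [0, 0, 0], "jaw": 0},
  {"travel": [0, 0, 0], "dr": [0, 0, 0], "jaw": 0},
  {"travel": [0, 0, 0], "dr": [0, 0, 0], "jaw": 0},
  {"travel": [0, 0, 0], "dr": [0, 0, 0], "jaw": 0},
  {"travel": [0, 0, 0], "dr": [0, 0, 0], "jaw": 0},
  {"travel": [0, 0, 0.005], "dr": [0, 0, 0], "jaw": 0},
])

```text
clock: 17.17
tcp_pos: [0.5282, 0.0925, 0.019]
tcp_rot: [[0.243, 0.97, -0.0], [0.97, -0.243, 0.0], [-0.0, -0.0, -1.0]]
ft_force: [-0.4, 0.8, -1.8]
grip_width: 0.0238
grip_force: 30.0
```

drive_tool([
  {"travel": [-0.0122, -0.0485, 0], "dr": [0, 0, 0], "jaw": 0},
  {"travel": [-0.0122, -0.0485, 0], "dr": [0, 0, 0], "jaw": 0},
  {"travel": [-0.0122, -0.0485, 0], "dr": [0, 0, 0], "jaw": 0},
  {"travel": [-0.0122, -0.0485, 0], "dr": [0, 0, 0], "jaw": 0},
  {"travel": [-0.0122, -0.0485, 0], "dr": [0, 0, 0], "jaw": 0},
  {"travel": [-0.0122, -0.0485, 0], "dr": [0, 0, 0], "jaw": 0},
  {"travel": [-0.0122, -0.0485, 0], "dr": [0, 0, 0], "jaw": 0},
  {"travel": [0, 0, 0], "dr": [0, 0, 0], "jaw": 0},
])

```text
clock: 17.83
tcp_pos: [0.5104, 0.0216, 0.0191]
tcp_rot: [[0.247, 0.969, -0.001], [0.969, -0.247, -0.001], [-0.001, -0.0, -1.0]]
ft_force: [0.1, -0.2, -0.9]
grip_width: 0.0238
grip_force: 30.0
```

Run:
```python
from h import *
tj()
```

```text
tcp jig lat,along mm 0.28693817726398096 -132.76683270907913 z 0.019107406043412895 yaw 75.71841942597288 [ 0.12338721 -0.18067224 -0.94336109]
```

drive_tool([
  {"travel": [-0.0073, -0.029, 0], "dr": [0, 0, 0], "jaw": 0},
  {"travel": [-0.0061, -0.0243, 0], "dr": [0, 0, 0], "jaw": 0},
  {"travel": [-0.0024, -0.0097, 0], "dr": [0, 0, 0], "jaw": 0},
  {"travel": [0, 0, 0], "dr": [0, 0, 0], "jaw": 0},
  {"travel": [0, 0, 0], "dr": [0, 0, 0], "jaw": 0},
])

```text
clock: 18.25
tcp_pos: [0.5081, 0.012, 0.019]
tcp_rot: [[0.244, 0.97, 0.0], [0.97, -0.244, -0.0], [-0.0, 0.0, -1.0]]
ft_force: [0.6, -0.1, -0.9]
grip_width: 0.0238
grip_force: 30.0
```

drive_tool([
  {"travel": [-0.0024, -0.0097, 0], "dr": [0, 0, 0], "jaw": 0},
  {"travel": [0, 0, 0], "dr": [0, 0, 0], "jaw": 0},
  {"travel": [0, 0, 0], "dr": [0, 0, 0], "jaw": 0},
])

```text
clock: 18.5
tcp_pos: [0.5076, 0.0101, 0.019]
tcp_rot: [[0.243, 0.97, -0.0], [0.97, -0.243, -0.0], [-0.0, -0.0, -1.0]]
ft_force: [-0.4, -0.0, -1.7]
grip_width: 0.0237
grip_force: 30.0
```

drive_tool([
  {"travel": [-0.0024, -0.0097, 0], "dr": [0, 0, 0], "jaw": 0},
  {"travel": [0, 0, 0], "dr": [0, 0, 0], "jaw": 0},
  {"travel": [0, 0, 0], "dr": [0, 0, 0], "jaw": 0},
])

```text
clock: 18.75
tcp_pos: [0.507, 0.0079, 0.019]
tcp_rot: [[0.244, 0.97, -0.0], [0.97, -0.244, -0.0], [-0.0, -0.0, -1.0]]
ft_force: [0.3, 0.0, -2.1]
grip_width: 0.024
grip_force: 30.0
```

drive_tool([
  {"travel": [-0.0024, -0.0097, 0], "dr": [0, 0, 0], "jaw": 0},
  {"travel": [0, 0, 0], "dr": [0, 0, 0], "jaw": 0},
  {"travel": [0, 0, 0], "dr": [0, 0, 0], "jaw": 0},
])

```text
clock: 19.0
tcp_pos: [0.5066, 0.0058, 0.019]
tcp_rot: [[0.244, 0.97, 0.0], [0.97, -0.244, -0.0], [-0.0, 0.0, -1.0]]
ft_force: [0.6, 0.3, -1.9]
grip_width: 0.0236
grip_force: 30.0
```

drive_tool([
  {"travel": [-0.0018, -0.0073, 0], "dr": [0, 0, 0], "jaw": 0},
  {"travel": [0, 0, 0], "dr": [0, 0, 0], "jaw": 0},
  {"travel": [0, 0, 0], "dr": [0, 0, 0], "jaw": 0},
])

```text
clock: 19.25
tcp_pos: [0.5063, 0.0045, 0.019]
tcp_rot: [[0.244, 0.97, -0.0], [0.97, -0.244, -0.0], [-0.0, -0.0, -1.0]]
ft_force: [-0.5, -0.4, -1.3]
grip_width: 0.0237
grip_force: 30.0
```

drive_tool([
  {"travel": [-0.0018, -0.0073, 0], "dr": [0, 0, 0], "jaw": 0},
  {"travel": [0, 0, 0], "dr": [0, 0, 0], "jaw": 0},
  {"travel": [0, 0, 0], "dr": [0, 0, 0], "jaw": 0},
])

```text
clock: 19.5
tcp_pos: [0.5059, 0.003, 0.019]
tcp_rot: [[0.244, 0.97, -0.0], [0.97, -0.244, -0.0], [-0.0, -0.0, -1.0]]
ft_force: [0.4, -0.7, -1.2]
grip_width: 0.0236
grip_force: 30.0
```

drive_tool([
  {"travel": [-0.0018, -0.0073, 0], "dr": [0, 0, 0], "jaw": 0},
  {"travel": [0, 0, 0], "dr": [0, 0, 0], "jaw": 0},
  {"travel": [0, 0, 0], "dr": [0, 0, 0], "jaw": 0},
])

```text
clock: 19.75
tcp_pos: [0.5057, 0.0021, 0.019]
tcp_rot: [[0.243, 0.97, 0.0], [0.97, -0.243, 0.0], [0.0, -0.0, -1.0]]
ft_force: [0.1, 3.6, -2.3]
grip_width: 0.0235
grip_force: 30.0
```

Run:
```python
from h import *
tj()
s,d=manip.capture("side");t,_=manip.capture("top")
b=cv2.resize(s[120:220,195:275,::-1],None,fx=5,fy=5,interpolation=cv2.INTER_CUBIC)
a=cv2.resize(t[200:300,220:300,::-1],None,fx=5,fy=5,interpolation=cv2.INTER_CUBIC)
cv2.imwrite("pics/j6.png",np.hstack([a,b]))
```

```text
tcp jig lat,along mm 0.4173795929227102 -152.79340576588496 z 0.018999695272082073 yaw 75.92052824450508 [ 0.08066447  3.55755675 -2.33214345]
```

View pics/j6.png

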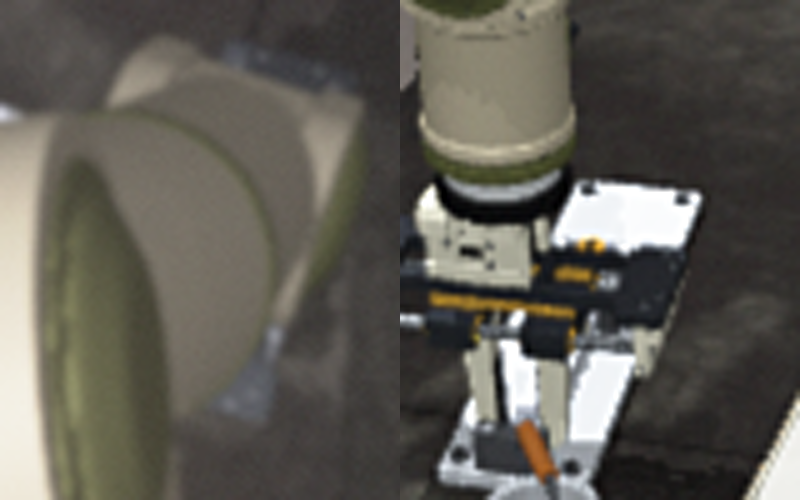

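The fingers hold the bar at the stop (crop (520,400)), and force is starting to build along the bed. One small push more, then lower, release and raise.

drive_tool([
  {"travel": [-0.0018, -0.0073, 0], "dr": [0, 0, 0], "jaw": 0},
  {"travel": [0, 0, 0], "dr": [0, 0, 0], "jaw": 0},
  {"travel": [0, 0, 0], "dr": [0, 0, 0], "jaw": 0},
])

```text
clock: 20.1
tcp_pos: [0.5057, 0.002, 0.019]
tcp_rot: [[0.242, 0.97, 0.0], [0.97, -0.242, 0.002], [0.002, -0.0, -1.0]]
ft_force: [2.0, 8.1, -2.9]
grip_width: 0.0238
grip_force: 30.0
```

drive_tool([
  {"travel": [0, 0, -0.006], "dr": [0, 0, 0], "jaw": 0},
  {"travel": [0, 0, 0], "dr": [0, 0, 0], "jaw": 0.4},
  {"travel": [0, 0, 0], "dr": [0, 0, 0], "jaw": 0.6},
  {"travel": [0, 0, 0], "dr": [0, 0, 0], "jaw": 0.6},
  {"travel": [0, 0, 0], "dr": [0, 0, 0], "jaw": 0.6},
  {"travel": [0, 0, 0], "dr": [0, 0, 0], "jaw": 0.6},
  {"travel": [0, 0, 0], "dr": [0, 0, 0], "jaw": 0.6},
  {"travel": [0, 0, 0.1], "dr": [0, 0, 0], "jaw": 0.6},
  {"travel": [0, 0, 0.16], "dr": [0, 0, 0], "jaw": 0.6},
  {"travel": [0, 0, 0.16], "dr": [0, 0, 0], "jaw": 0.6},
])

```text
clock: 20.93
tcp_pos: [0.5043, -0.0001, 0.1021]
tcp_rot: [[0.244, 0.97, -0.003], [0.97, -0.244, -0.0], [-0.001, -0.003, -1.0]]
ft_force: [0.8, 0.5, 0.8]
grip_width: 0.0556
grip_force: 0.0
```

drive_tool([
  {"travel": [0, 0, 0.18], "dr": [0, 0, 0], "jaw": 0.6},
  {"travel": [0, 0, 0.18], "dr": [0, 0, 0], "jaw": 0.6},
  {"travel": [0.04, 0.17, 0.1], "dr": [0, 0, 0], "jaw": 0.6},
  {"travel": [0.04, 0.17, 0], "dr": [0, 0, 0], "jaw": 0.6},
  {"travel": [0.04, 0.17, 0], "dr": [0, 0, 0], "jaw": 0.6},
  {"travel": [0.04, 0.17, 0], "dr": [0, 0, 0], "jaw": 0.6},
  {"travel": [0.04, 0.17, 0], "dr": [0, 0, 0], "jaw": 0.6},
  {"travel": [0.04, 0.17, 0], "dr": [0, 0, 0], "jaw": 0.6},
  {"travel": [0.04, 0.17, 0], "dr": [0, 0, 0], "jaw": 0.6},
  {"travel": [0.0, 0.17, 0], "dr": [0, 0, 0], "jaw": 0.6},
])

```text
clock: 21.77
tcp_pos: [0.5622, 0.2738, 0.1938]
tcp_rot: [[0.244, 0.97, 0.001], [0.97, -0.244, -0.0], [0.0, 0.001, -1.0]]
ft_force: [0.6, -1.4, 0.7]
grip_width: 0.0556
grip_force: 0.0
```

drive_tool([
  {"travel": [0, 0.17, 0], "dr": [0, 0, 0], "jaw": 0.6},
  {"travel": [0, 0.17, 0], "dr": [0, 0, 0], "jaw": 0.6},
  {"travel": [0, 0.1, 0], "dr": [0, 0, 0], "jaw": 0.6},
  {"travel": [0, 0, 0], "dr": [0, 0, 0], "jaw": 0.6},
])

```text
clock: 22.1
tcp_pos: [0.5597, 0.3658, 0.1929]
tcp_rot: [[0.237, 0.971, -0.001], [0.971, -0.237, 0.001], [0.001, -0.001, -1.0]]
ft_force: [-0.3, 0.3, -0.1]
grip_width: 0.056
grip_force: 0.0
```

Run:
```python
from h import *
tj()
s,ds=manip.capture("side");t,dt=manip.capture("top")
for n,d in(("side",ds),("top",dt)):
    P=cloud(n,d)
    D=P[...,:2]-np.array([.5425,.1504]); u=D@np.array([.2436,.9699]); l=D@np.array([.9699,-.2436])
    for nm,r,w in(("bar",(.021,.031),.035),("stop",(.036,.048),.035)):
        m=(P[...,2]>r[0])&(P[...,2]<r[1])&(abs(l)<w)&(u<-.04)&(u>-.2)
        if m.any(): print(n,nm,m.sum(),np.round(np.percentile(u[m],[0,3,50,97,100]),4),np.round(np.percentile(l[m],[3,50,97]),4)); 
    if nm: 
        m=(P[...,2]>.021)&(P[...,2]<.031)&(abs(l)<.02)&(u<-.04)&(u>-.155); k=np.polyfit(u[m],l[m],1); print("yaw rad",k)
b=cv2.resize(s[145:225,195:275,::-1],None,fx=5,fy=5,interpolation=cv2.INTER_CUBIC)
a=cv2.resize(t[210:290,220:300,::-1],None,fx=5,fy=5,interpolation=cv2.INTER_CUBIC)
cv2.imwrite("pics/j7.png",np.hstack([a,b]))
```

```text
tcp jig lat,along mm -35.74464373425753 213.10210655574923 z 0.19293217816523411 yaw 76.26379805033456 [-0.278884    0.32823665 -0.05994737]
side bar 190 [-0.1806 -0.1791 -0.1022 -0.046  -0.0405] [-0.0146  0.0012  0.0134]
side stop 44 [-0.1827 -0.1803 -0.1747 -0.1658 -0.1653] [-0.0204 -0.0062  0.0208]
yaw rad [-0.0011677   0.00234152]
top bar 351 [-0.1782 -0.1611 -0.1021 -0.0441 -0.0401] [-0.0105  0.0009  0.0123]
top stop 77 [-0.1785 -0.1781 -0.1712 -0.1649 -0.1645] [-0.0215 -0.001   0.0195]
yaw rad [-0.00602846  0.00026839]
```

View pics/j7.png

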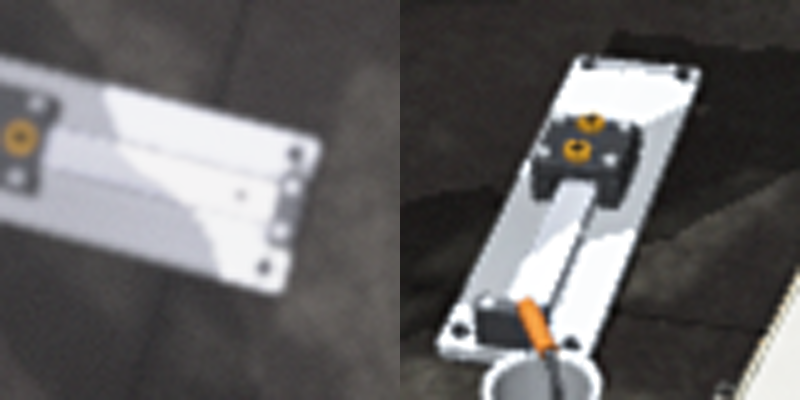

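The bar lies through the passage straight up to the stop (hole at crop (240,193), stop face at ~(277,203)), and the pot is upright. I check the end gap numerically from the hole position.

Run:
```python
from h import *
t1,d1=manip.capture("top"); t0=np.load("top0.npz")["p"]
def hole(p,x0,y0,x1,y1,z,o,a):
    g=p[y0:y1,x0:x1].mean(2); G=cv2.resize(g.astype(np.float32),None,fx=8,fy=8,interpolation=cv2.INTER_CUBIC)
    w=np.clip(np.median(G)-12-G,0,None); v,u=np.mgrid[:G.shape[0],:G.shape[1]]
    c=[(w*u).sum()/w.sum()/8+x0-.44,(w*v).sum()/w.sum()/8+y0-.44]
    q=plane("top",[c],z)[0,:2]; return c,1000*(q-o)@np.array([np.cos(a),np.sin(a)]),G.min(),np.median(G)
a0=np.radians(80.1)
for b in((341,256,348,261),(386,263,396,269)): print(hole(t0,*b,.014,np.array([.472,-.2777]),a0))
print(hole(t1,265,246,271,251,.026,np.array([.5425,.1504]),np.radians(75.9)))
o=np.array([.5425,.1504]);j=np.array([.2436,.9699]);P=cloud("top",d1);D=P[...,:2]-o;u=D@j;l=D@np.array([.9699,-.2436])
m=(abs(l)<.008)&(u<-.14)&(u>-.185);i=np.argsort(u[m]);print(np.round(np.c_[u[m][i],P[...,2][m][i]]*1000,0).astype(int).tolist())
```

```text
([np.float64(343.741452527573), np.float64(258.3415681809067)], np.float64(69.391037443043), np.float32(206.16183), np.float32(242.11208))
([np.float64(393.14796497685376), np.float64(263.98713485172686)], np.float64(-72.28092863011153), np.float32(144.7021), np.float32(243.38959))
([np.float64(267.7051335047541), np.float64(248.5726695589565)], np.float64(-144.96276355244038), np.float32(205.92871), np.float32(241.9054))
[[-185, 0], [-184, 0], [-184, -4], [-183, -2], [-183, -3], [-183, -6], [-182, -2], [-181, -1], [-181, 2], [-180, 4], [-180, -1], [-179, 1], [-179, 10], [-178, 34], [-178, 13], [-178, 42], [-178, 41], [-177, 46], [-177, 41], [-177, 43], [-176, 42], [-175, 42], [-175, 44], [-174, 44], [-174, 44], [-173, 43], [-173, 47], [-172, 43], [-172, 40], [-171, 46], [-170, 43], [-170, 45], [-169, 43], [-169, 40], [-169, 45], [-168, 40], [-167, 42], [-166, 46], [-166, 36], [-165, 41], [-163, 24], [-163, 25], [-163, 23], [-162, 21], [-161, 27], [-161, 25], [-160, 26], [-160, 24], [-159, 25], [-159, 27], [-158, 21], [-158, 23], [-157, 29], [-157, 25], [-156, 23], [-156, 26], [-156, 28], [-155, 21], [-154, 26], [-154, 24], [-154, 27], [-153, 26], [-152, 23], [-151, 22], [-151, 27], [-151, 20], [-150, 22], [-150, 25], [-149, 26], [-148, 26], [-148, 27], [-148, 27], [-147, 25], [-147, 26], [-146, 26], [-145, 23], [-145, 26], [-145, 28], [-145, 25], [-144, 29], [-143, 19], [-143, 26], [-142, 24], [-142, 25], [-141, 25], [-140, 21]]
```

```bash
python3 -c "
from plant import manip
print(manip.sign_off())"
```

```text
the job is handed in; nothing more can be done
None
```

I handed the job in at about 22 s of the 64 s limit: the bar lies under the bridge, and the camera depth shows no gap at the end stop. The pot stands upright on the worktop beside the jig. The hand-in call gave no verdict.

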